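Park the walnut tamper in its keeper

TASK

Put the walnut-handled coffee tamper away in the keeper: stand it on the deck in front of the copper plate and slide it all the way into the slot, so that its steel foot is under the plate and its neck is at the closed end of the slot. Leave it standing upright there, let go, and leave the black-handled tamper and the shaker where they stand.

Things in the scene. Friction and masses are not known exactly. Their poses are not given: they have to be found in the camera images.
- walnut_tamper_center (a point): Loose coffee tamper with walnut-brown handle, standing upright, 100 mm tall, round about z, 0.4 kg. Steel foot (flange) 58 mm across, 10 thick; steel neck 24 across from 10 to 38 mm up; handle 34 across, straight from 46 to 92 mm up. Point: on its axis, half-way up (50 mm above its underside). Best held on the handle 20 mm above this point.
- keeper_seat (a point): Where the tamper's centre point is when fully home in the keeper: fixed green stand, copper slotted plate. z up, x = sliding-in direction, y across slot. Deck top 50 mm below. Along x: deck -106..44, plate -36..44, slot mouth -36 (flared), closed end 12; neck touches it at 0. At -73 it stands clear in front. Slot 44 wide; 22 high under plate; plate 4 thick, its top 34 above counter, nothing higher.
- black_tamper_center (a point): A second tamper of exactly the same shape and size but with a black handle; a bystander. The point is on its axis, half-way up (50 mm above its underside). Leave it.
- shaker_center (a point): Cocoa shaker: black upright cylinder with a steel collar and brown top, 70 mm across, 105 mm tall; a bystander. The point is at its centre, half-way up. Leave it.
There are look-alikes about, which are no part of the job. Leave any pink or yellow look-alike of the part that bears walnut_tamper_center alone.

How it is judged:
At the end, for the whole second after the job is handed in: The walnut tamper stands on the keeper's deck (height within 8 mm), upright within 10 degrees, its foot under the copper plate and its neck in the slot (within 14 mm of the middle), within 15 mm of the fully home position (x of walnut_tamper_center in the frame of keeper_seat between -0.015 and 0.008 m and y of walnut_tamper_center in the frame of keeper_seat between -0.014 and 0.014 m and z of walnut_tamper_center in the frame of keeper_seat between -0.008 and 0.008 m and angle between walnut_tamper_center's own z axis and vertical below 0.17 rad); the robot touches nothing.
It fails at once if the black-handled tamper is moved more than 30 mm or tipped (distance of black_tamper_center from where it was at the start of the episode above 0.03 m or angle between black_tamper_center's own z axis and vertical above 0.5 rad).
It fails at once if the shaker is moved more than 30 mm or tipped (distance of shaker_center from where it was at the start of the episode above 0.03 m or angle between shaker_center's own z axis and vertical above 0.5 rad).
It also fails if it takes over 32 s, if anything falls off the work surface, if the arm or the gripper's body presses on something with over 40 N, if the wrist force passes 120 N, or if a joint passes its speed limit or range.

ROBOT

A 7-joint arm with a two-finger parallel gripper is mounted at the origin on the work surface. World frame = base frame: x ahead of the robot, y to its left, z up, the work surface at z = 0. Lengths are in m, angles in rad, forces in N, time in s.
With the tool pointing down it reaches from about 0.4 to 0.85 m from the base axis. Payload 6.9 kg.
Tool frame: the origin (TCP) lies on the centre line of the jaws, within the pads' length; the fingertips stand 22 mm ahead of it and the grasp point (between the pads) lies 3 mm ahead of it (ctrl.tcp_to_tips is the distance from the TCP to the fingertips, in m); z points along the fingers, y is the direction in which the jaws open and shut (so a half turn about z gives the same grasp; the last joint's range is limited). The gripper opens to 85 mm and grips with 20 to 120 N. Pads are 22 mm wide; open, the fingers measure 114 mm over their backs; the gripper's body (76 mm by 85 mm) begins 54 mm behind the grasp point. The pads swing forward as they close: fully open they stand 13 mm farther back than shut.
Start: joints at [1.351, 0.507, -0.238, 1.5, 0.126, 1.149, -0.155], TCP at [0.2, -0.592, 0.253] pointing down, gripper open.
Joint ranges: [-3.08, 3.08], [-0.24, 2.05], [-1.43, 1.35], [0, 2.5], [-1.52, 4.66], [0.17, 1.96], [-2.89, 2.89]. Speed limits (rad/s): [2.39, 2.39, 3.14, 3.14, 3.14, 3.14, 3.14].

INTERFACE

Orientations are given as a unit quaternion [x, y, z, w].
In Python, from bench import status, get_image, camera_info, ctrl gives the robot as it stands. The module is installed in compiled form; this text tells all that it offers.
- The arm moves only by the shell command python3 -m jog 'ROWS' [OPENING]. ROWS is JSON, a list of rows, each an object with "delta_pos": the shift along the tool's x, y, z in m, a list of three; "angular": the turn, a rotation vector about the tool's x, y, z in degrees, a list of three. A call has 1 to 12 rows; each row shifts and turns the pose as measured when the row begins, along the tool's axes as they then stand; what a row does not reach is not made up. A row lasts 1/8 s, in which the tool goes at most 62.5 mm and 10.7 degrees, less where a joint would pass 70% of its speed; a pose out of reach is approached as far as the arm can. A call is refused whole if a number of a shift passes 0.0625 or a number of a turn 10.7, either way. A call with a gripper value outside its range is refused whole. OPENING is the opening, from 0 (shut) to 1 (fully open), set as the call begins (- or left out, the last holds). The fingers move at their own pace and stop on an object; the grip force is fixed at half the most. Time passes only in rows, so rows that do not move let the fingers close. It gives the time, the measured TCP pose, the force and the opening at its end, in the units of the state.
- status.get_state(): the state, without advancing time (a new reading comes with each control period).
- get_image(name): name is "side" or "top"; returns (picture, depth): 420x560x3 uint8, red, green, blue; 420x560 float32, m along the optical axis (not along the pixel's ray), 0 where there is no reading.
- camera_info(name): a dict with "K" (3x3 intrinsics, pixels), "R" (3x3) and "t" (3): a world point X has camera coordinates R X + t. Camera axes: x right, y down, z forward; pixel columns grow to the right and rows downward; lengths in m; the calibration is good to about 2 mm. A picture is of the moment at which its call begins. camera_info takes no time and is no camera call.
- ctrl.sign_off(): hands the job in, once; it reports no verdict.
The state is a dict: "time": time; "q": joint angles; "joint_vel": joint speeds; "effort": joint torques, N m; "ee_pos": TCP position; "eef_rot": TCP orientation; "force": force on the tool from outside, world axes, zero at the start; "torque": the same for the moment, N m; "opening": opening from 0.0 (shut) to 1.0 (fully open).
Only numpy, scipy, OpenCV 4.12 (cv2) and the standard library are available. Lean on these libraries where they do the work, as an engineer would, in place of code of your own. Each camera call takes 0.05 s, during which the arm holds its last target.

## Working session

There is one attempt and no reset: what is moved stays moved. The work goes in short steps, Python scripts to look and compute and a shell command to move; the robot and the scene stay as the last step left them, time stands still between calls to the robot, and variables do not carry over. Pictures are saved under pics/ and viewed, and the job is handed in when it is done.

```bash
mkdir -p pics
cat > h.py <<'E'
import numpy as np,cv2
from bench import status,get_image,camera_info,ctrl
def grab(tag):
    out={}
    for n in("side","top"):
        p,d=get_image(n); cv2.imwrite(f"pics/{tag}_{n}.png",p[:,:,::-1]); np.savez(f"{tag}_{n}.npz",p=p,d=d); out[n]=(p,d)
    return out
def cloud(n,d):
    c=camera_info(n);K=np.array(c["K"]);R=np.array(c["R"]);t=np.array(c["t"])
    v,u=np.mgrid[:d.shape[0],:d.shape[1]]
    X=np.stack([(u-K[0,2])/K[0,0]*d,(v-K[1,2])/K[1,1]*d,d],-1)
    return (X-t)@R
E
python3 - <<'E'
from h import *
grab("a")
for n in("side","top"):
    c=camera_info(n);print(n,np.round(c["K"],1).tolist(),np.round(c["R"],3).tolist(),np.round(c["t"],3))
s=status.get_state();print(s)
E
```

```text
side [[455.4, 0.0, 270.9], [0.0, 455.4, 201.7], [0.0, 0.0, 1.0]] [[-0.744, -0.668, 0.002], [-0.517, 0.574, -0.634], [0.423, -0.473, -0.773]] [0.366 0.323 0.902]
top [[411.3, 0.0, 281.5], [0.0, 411.3, 204.4], [0.0, 0.0, 1.0]] [[0.011, -1.0, -0.022], [-0.999, -0.01, -0.051], [0.051, 0.022, -0.998]] [-0.045  0.49   1.032]
{'time': 0.1, 'q': array([ 1.35051616,  0.50827026, -0.23756187,  1.5010294 ,  0.1257396 ,
        1.1488931 , -0.15478362]), 'joint_vel': array([-0.0012078 ,  0.00139421,  0.00077988, -0.00289149, -0.00145682,
       -0.00156136, -0.0022209 ]), 'effort': array([-4.80155664e-03, -6.21829963e+01, -2.19461717e+00, -2.50202984e+01,
        1.25160220e-02,  7.74357672e-03, -2.42801218e-05]), 'ee_pos': array([ 0.19983477, -0.59175974,  0.25250858]), 'eef_rot': array([ 9.86756684e-01,  1.62205433e-01, -1.53273251e-04, -7.87831237e-04]), 'force': array([-0.4212895 ,  0.76781143, -0.66743048]), 'torque': array([ 0.00433851, -0.03554869, -0.02117333]), 'opening': 0.9993023303204527}
```

View pics/a_side.png

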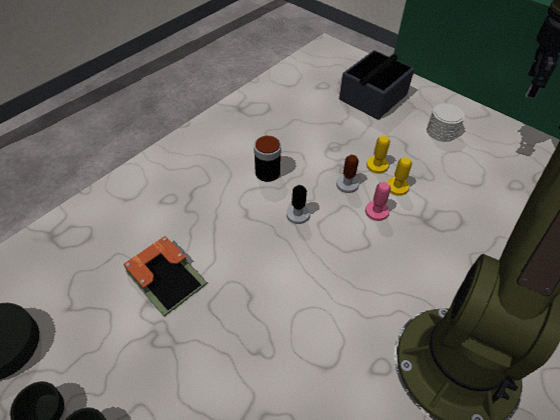

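View pics/a_top.png

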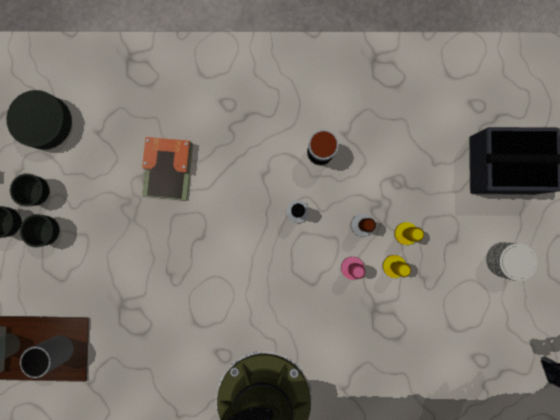

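Candidates: the walnut-handled tamper at side (350,170) / top (367,225) is the choice. Possible confusions are:
- black tamper: side (298,203)
- yellow tampers: side (382,153) and (402,175)
- pink tamper: side (380,200)
- shaker's brown top: side (267,145)

The keeper is at side (165,273) / top (168,168), with its slot opening toward the robot. Next I'll check the choice in a crop and measure.

Run:
```python
from h import *
d={n:np.load(f"a_{n}.npz") for n in("side","top")}
a=d["side"]["p"][135:235,280:430];b=d["top"]["p"][125:205,125:210];c=d["top"]["p"][180:290,280:430]
ims=[cv2.resize(x,None,fx=s,fy=s,interpolation=cv2.INTER_CUBIC) for x,s in((a,2.6),(c,2.6),(b,4))]
W=np.zeros((600,800,3),np.uint8)
W[:260,:390]=ims[0][:260,:390];W[:286,400:790]=ims[1];W[280:600,:340]=ims[2]
cv2.imwrite("pics/crop1.png",W[:,:,::-1])
for n in d:
    P=cloud(n,d[n]["d"]);p=d[n]["p"];hsv=cv2.cvtColor(p,cv2.COLOR_RGB2HSV)
    boxes={"walnut":(slice(150,192),slice(335,362)),"black":(slice(182,224),slice(284,314)),"shaker":(slice(132,184),slice(250,285))} if n=="side" else {"walnut":(slice(212,238),slice(348,380)),"black":(slice(198,222),slice(286,312)),"shaker":(slice(128,168),slice(304,340))}
    for k,(r,cc) in boxes.items():
        Q=P[r,cc].reshape(-1,3);Q=Q[d[n]["d"][r,cc].ravel()>0]
        for lo,hi in((.006,.03),(.045,.09),(.09,.12)):
            q=Q[(Q[:,2]>lo)&(Q[:,2]<hi)]
            if len(q)>3: print(n,k,lo,len(q),np.round(q.min(0),3),np.round(q.max(0),3),np.round((q.min(0)+q.max(0))/2,3))
    m=(hsv[...,0]>4)&(hsv[...,0]<14)&(hsv[...,1]>130)&(hsv[...,2]>110)
    nn,lab,st,ce=cv2.connectedComponentsWithStats(m.astype(np.uint8));i=1+st[1:,4].argmax()
    Q=P[lab==i];print(n,"plate",st[i],np.median(Q[:,2]),"rect",cv2.minAreaRect(Q[:,:2].astype(np.float32)*1000))
```

```text
side walnut 0.006 242 [ 0.414 -0.273  0.006] [ 0.472 -0.211  0.029] [ 0.443 -0.242  0.018]
side walnut 0.045 162 [ 0.425 -0.251  0.046] [ 0.456 -0.224  0.09 ] [ 0.441 -0.238  0.068]
side walnut 0.09 112 [ 0.426 -0.258  0.09 ] [ 0.457 -0.225  0.104] [ 0.441 -0.242  0.097]
side black 0.006 278 [ 0.446 -0.106  0.006] [ 0.504 -0.049  0.03 ] [ 0.475 -0.078  0.018]
side black 0.045 168 [ 0.457 -0.089  0.045] [ 0.491 -0.06   0.09 ] [ 0.474 -0.075  0.068]
side black 0.09 130 [ 0.459 -0.095  0.09 ] [ 0.487 -0.061  0.102] [ 0.473 -0.078  0.096]
side shaker 0.006 153 [ 0.594 -0.152  0.006] [ 0.653 -0.101  0.03 ] [ 0.624 -0.126  0.018]
side shaker 0.045 307 [ 0.593 -0.154  0.045] [ 0.653 -0.1    0.09 ] [ 0.623 -0.127  0.067]
side shaker 0.09 504 [ 0.593 -0.172  0.09 ] [ 0.664 -0.099  0.11 ] [ 0.629 -0.135  0.1  ]
side plate [ 124  237   61   50 1068] 0.03361833499075017 rect ((350.1887512207031, 331.454833984375), (127.29402923583984, 647.8573608398438), 73.2835693359375)
top walnut 0.006 220 [ 0.413 -0.266  0.006] [ 0.469 -0.215  0.014] [ 0.441 -0.241  0.01 ]
top walnut 0.045 41 [ 0.427 -0.257  0.045] [ 0.458 -0.227  0.089] [ 0.442 -0.242  0.067]
top walnut 0.09 164 [ 0.427 -0.259  0.09 ] [ 0.457 -0.227  0.103] [ 0.442 -0.243  0.097]
top black 0.006 227 [ 0.449 -0.107  0.006] [ 0.503 -0.051  0.014] [ 0.476 -0.079  0.01 ]
top black 0.045 9 [ 0.458 -0.094  0.055] [ 0.491 -0.063  0.09 ] [ 0.474 -0.079  0.072]
top black 0.09 157 [ 0.458 -0.094  0.09 ] [ 0.491 -0.063  0.103] [ 0.474 -0.079  0.097]
top shaker 0.006 39 [ 0.594 -0.161  0.006] [ 0.633 -0.102  0.028] [ 0.613 -0.132  0.017]
top shaker 0.045 67 [ 0.593 -0.16   0.045] [ 0.622 -0.102  0.089] [ 0.608 -0.131  0.067]
top shaker 0.09 718 [ 0.593 -0.169  0.09 ] [ 0.662 -0.101  0.109] [ 0.628 -0.135  0.1  ]
top plate [143 138  46  34 914] 0.03349061824575871 rect ((559.927734375, 112.99005889892578), (415.19122314453125, 101.72918701171875), 68.87249755859375)
```

View pics/crop1.png

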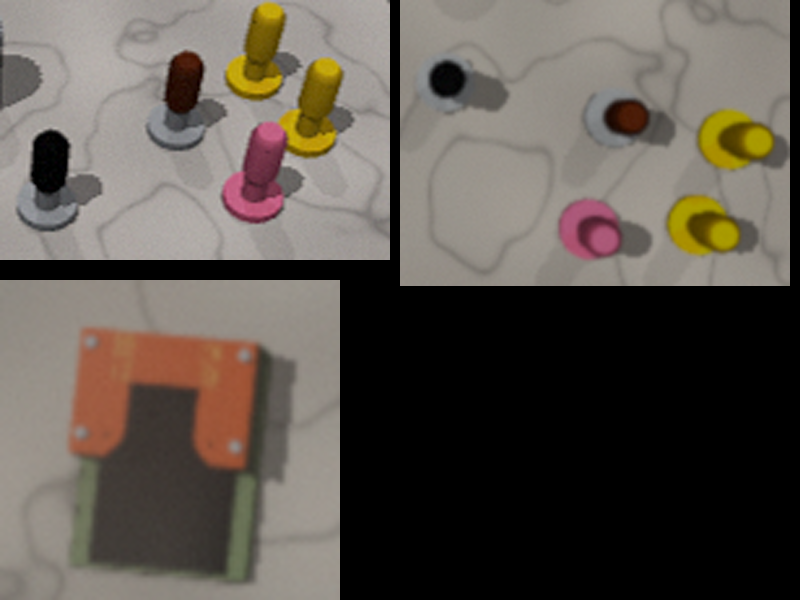

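The crop confirms it: the walnut handle with a steel foot is at top (367,225), about world (0.442,-0.242). Yellow and pink look-alikes stand close by. Next is the keeper pose.

```bash
cat > keeper.py <<'E'
from h import *
def rays(n,uv,z):
    c=camera_info(n);K=np.array(c["K"]);R=np.array(c["R"]);t=np.array(c["t"])
    uv=np.float64(uv).reshape(-1,2);D=(np.c_[uv,np.ones(len(uv))]@np.linalg.inv(K).T)@R;C=-R.T@t
    return (C+D*((z-C[2])/D[:,2])[:,None])[:,:2]
if __name__=="__main__":
  for n in("side","top"):
    d=np.load(f"a_{n}.npz");p=d["p"];hsv=cv2.cvtColor(p,cv2.COLOR_RGB2HSV)
    m=((hsv[...,0]>3)&(hsv[...,0]<15)&(hsv[...,1]>120)&(hsv[...,2]>100)).astype(np.uint8)
    m=cv2.morphologyEx(m,cv2.MORPH_CLOSE,np.ones((3,3)))
    nn,lab,st,ce=cv2.connectedComponentsWithStats(m);i=1+st[1:,4].argmax()
    # rectify plate mask on plane z=.034 at 1mm via points of upscaled mask
    M=cv2.resize((lab==i).astype(np.float32),None,fx=8,fy=8,interpolation=cv2.INTER_CUBIC)>.5
    vv,uu=np.nonzero(M);Q=rays(n,np.c_[(uu+.5)/8-.5,(vv+.5)/8-.5],.034)
    rect=cv2.minAreaRect((Q*1000).astype(np.float32));print(n,st[i],rect)
    w,h=rect[1];ang=np.deg2rad(rect[2]);
    # pick axis closest to world +x
    cand=[ang+k*np.pi/2 for k in range(4)];a=min(cand,key=lambda a:abs((a+np.pi)%(2*np.pi)-np.pi))
    ex=np.array([np.cos(a),np.sin(a)]);ey=np.array([-ex[1],ex[0]])
    x=Q@ex;y=Q@ey;x0,x1=np.percentile(x,[.2,99.8]);y0,y1=np.percentile(y,[.2,99.8]);
    print(" yaw",np.degrees((a+np.pi)%(2*np.pi)-np.pi),"len",x1-x0,"wid",y1-y0)
    yc=(y0+y1)/2; s=x[abs(y-yc)<.01]
    # slot edges within band
    b=(x>x0+.03)&(x<x1-.045); L=y[b&(y>yc)].min();Rr=y[b&(y<yc)].max()
    print(" closed end from back",x1-np.percentile(s,.5),"slot",L-Rr,"mid offset",(L+Rr)/2-yc)
    xs=x1-.044; print(" seat(back)",xs*ex+yc*ey,"seat(front)",(x0+.036)*ex+yc*ey,"seat(slot)",(np.percentile(s,.5)-.012)*ex+(L+Rr)/2*ey)
E
python3 keeper.py
```

```text
side [ 124  236   61   51 1124] ((613.1640014648438, 254.30325317382812), (114.1011734008789, 81.74046325683594), 85.1997299194336)
 yaw -4.800270080566458 len 0.07972047998662557 wid 0.11263770520702607
 closed end from back 0.03238471409159882 slot 0.04268564699399546 mid offset 0.0001403029929551991
 seat(back) [0.60920131 0.25456798] seat(front) [0.60947985 0.25454459] seat(slot) [0.60882969 0.25473999]
top [143 138  47  34 979] ((613.4536743164062, 253.2280731201172), (113.48796844482422, 81.21297454833984), 85.13980102539062)
 yaw -4.860198974609404 len 0.07935627124563027 wid 0.11137846186419187
 closed end from back 0.03193629568933043 slot 0.04316126739045034 mid offset 0.0010452452587710326
 seat(back) [0.60908329 0.25345515] seat(front) [0.6097247  0.25340061] seat(slot) [0.60923532 0.25449124]
```

```bash
cat > to.py <<'E'
import sys
from h import *
from scipy.spatial.transform import Rotation as Ro
def to(tgt,yaw=None):
    s=status.get_state();R=Ro.from_quat(s["eef_rot"]);d=R.inv().apply(np.array(tgt)-s["ee_pos"])
    m=R.as_matrix();print("t",round(s["time"],2),"tcp",np.round(s["ee_pos"],4),"toolx yaw",round(np.degrees(np.arctan2(m[1,0],m[0,0])),2),"tool delta mm",np.round(d*1000,1),"F",np.round(s["force"],1),"op",round(s["opening"],3),"tilt-fix rotvec deg",end=" ")
    y=np.arctan2(m[1,0],m[0,0]) if yaw is None else np.radians(yaw)
    T=Ro.from_euler("z",y)*Ro.from_euler("x",np.pi);print(np.round(np.degrees((R.inv()*T).as_rotvec()),2))
if __name__=="__main__":
    a=list(map(float,sys.argv[1:]));to(a[:3],a[3] if len(a)>3 else None)
E
python3 to.py 0.442 -0.242 0.2
python3 - <<'E'
from keeper import *
d=np.load("a_top.npz");P=cloud("top",d["d"]);
m=(P[...,2]>.085)&(P[...,2]<.12)&(d["d"]>0)
nn,lab,st,ce=cv2.connectedComponentsWithStats(m.astype(np.uint8))
for i in range(1,nn):
    if st[i,4]>40:Q=P[lab==i];print(ce[i].round(),((Q.min(0)+Q.max(0))/2).round(3))
E
```

```text
t 0.1 tcp [ 0.1998 -0.5918  0.2525] toolx yaw 18.67 tool delta mm [ 341.4 -253.7   52.9] F [-0.4  0.8 -0.7] op 0.999 tilt-fix rotvec deg [-0.09  0.   -0.  ]
[522. 159.] [ 0.599 -0.599  0.1  ]
[323. 145.] [ 0.628 -0.135  0.098]
[298. 210.] [ 0.474 -0.079  0.096]
[368. 225.] [ 0.442 -0.243  0.096]
[416. 234.] [ 0.421 -0.354  0.094]
[403. 270.] [ 0.339 -0.323  0.095]
[357. 271.] [ 0.334 -0.218  0.095]
[ 37. 361.] [0.119 0.519 0.1  ]
[265. 394.] [ 0.036 -0.005  0.102]
```

```bash
python3 -m jog '[{"delta_pos":[0.034,-0.025,0.005],"angular":[0,0,0]},{"delta_pos":[0.034,-0.025,0.005],"angular":[0,0,0]},{"delta_pos":[0.034,-0.025,0.005],"angular":[0,0,0]},{"delta_pos":[0.034,-0.025,0.005],"angular":[0,0,0]},{"delta_pos":[0.034,-0.025,0.005],"angular":[0,0,0]},{"delta_pos":[0.034,-0.025,0.005],"angular":[0,0,0]},{"delta_pos":[0.034,-0.025,0.005],"angular":[0,0,0]},{"delta_pos":[0.034,-0.025,0.005],"angular":[0,0,0]},{"delta_pos":[0.034,-0.025,0.005],"angular":[0,0,0]},{"delta_pos":[0.034,-0.025,0.005],"angular":[0,0,0]}]' 1; python3 to.py 0.442 -0.242 0.16
```

```text
time: 1.35
ee_pos: [0.4457, -0.2381, 0.198]
eef_rot: [0.987, 0.158, -0.002, -0.003]
force: [0.3, -0.3, -0.8]
opening: 0.998
t 1.35 tcp [ 0.4457 -0.2381  0.198 ] toolx yaw 18.21 tool delta mm [-4.6  2.8 38. ] F [ 0.3 -0.3 -0.8] op 0.998 tilt-fix rotvec deg [-0.34  0.17 -0.  ]
```

```bash
python3 -m jog '[{"delta_pos":[-0.0046,0.0028,0.02],"angular":[-0.3,0.2,0]},{"delta_pos":[0,0,0.018],"angular":[0,0,0]},{"delta_pos":[0,0,0],"angular":[0,0,0]}]'; python3 to.py 0.442 -0.242 0.073; python3 -c "
from h import *
grab('b')"
```

```text
time: 1.72
ee_pos: [0.4443, -0.2373, 0.1584]
eef_rot: [0.987, 0.162, 0.0, -0.001]
force: [0.6, 0.3, -0.3]
opening: 0.999
t 1.73 tcp [ 0.4443 -0.2373  0.1584] toolx yaw 18.68 tool delta mm [-3.7  3.9 85.4] F [ 0.6  0.3 -0.3] op 0.999 tilt-fix rotvec deg [-0.16 -0.07  0.  ]
```

View pics/b_side.png

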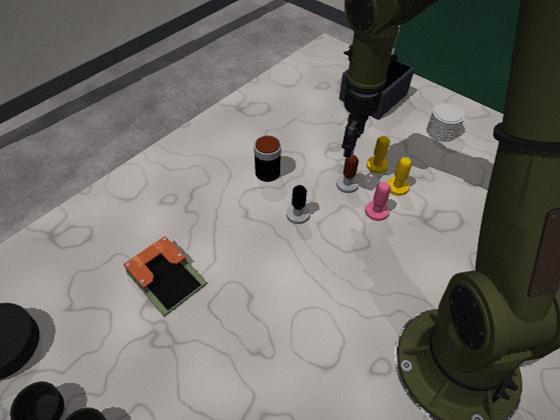

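The gripper is directly over the walnut tamper: fingers at side (350,140), handle at (350,165). Descending.

```bash
python3 -m jog '[{"delta_pos":[-0.0037,0.0039,0.01],"angular":[0,0,0]},{"delta_pos":[0,0,0.025],"angular":[0,0,0]},{"delta_pos":[0,0,0.025],"angular":[0,0,0]},{"delta_pos":[0,0,0.018],"angular":[0,0,0]}]'; python3 to.py 0.442 -0.242 0.073
```

```text
time: 2.33
ee_pos: [0.4439, -0.2466, 0.0818]
eef_rot: [0.987, 0.16, 0.004, 0.002]
force: [0.1, 0.0, 0.0]
opening: 1.001
t 2.33 tcp [ 0.4439 -0.2466  0.0818] toolx yaw 18.44 tool delta mm [-0.4 -5.   8.8] F [0.1 0.  0. ] op 1.001 tilt-fix rotvec deg [ 0.3  -0.41 -0.  ]
```

```bash
python3 -m jog '[{"delta_pos":[-0.001,-0.005,0.009],"angular":[0.3,-0.4,0]},{"delta_pos":[0,0,0],"angular":[0,0,0]}]'; python3 to.py 0.442 -0.242 0.073
```

```text
time: 2.58
ee_pos: [0.4404, -0.2425, 0.0715]
eef_rot: [0.987, 0.16, -0.001, -0.001]
force: [0.3, 0.2, -0.0]
opening: 0.998
t 2.58 tcp [ 0.4404 -0.2425  0.0715] toolx yaw 18.38 tool delta mm [ 1.7  0.  -1.5] F [ 0.3  0.2 -0. ] op 0.998 tilt-fix rotvec deg [-0.09  0.1  -0.  ]
```

```bash
python3 -m jog '[{"delta_pos":[0.0015,0,-0.0015],"angular":[0,0,0]},{"delta_pos":[0,0,0],"angular":[0,0,0]},{"delta_pos":[0,0,0],"angular":[0,0,0]},{"delta_pos":[0,0,0],"angular":[0,0,0]},{"delta_pos":[0,0,0],"angular":[0,0,0]},{"delta_pos":[0,0,0],"angular":[0,0,0]}]' 0; python3 to.py 0.442 -0.242 0.25
```

```text
time: 3.32
ee_pos: [0.4429, -0.2429, 0.075]
eef_rot: [0.987, 0.159, 0.0, 0.001]
force: [-0.2, -0.6, -1.7]
opening: 0.383
t 3.33 tcp [ 0.4429 -0.2429  0.075 ] toolx yaw 18.35 tool delta mm [  -0.5   -0.9 -175. ] F [-0.2 -0.6 -1.7] op 0.383 tilt-fix rotvec deg [ 0.08 -0.04 -0.  ]
```

Opening 0.383 is about 33 mm, which fits the 34 mm handle. Lifting.

```bash
python3 -m jog '[{"delta_pos":[0,0,-0.02],"angular":[0,0,0]},{"delta_pos":[0,0,-0.035],"angular":[0,0,0]},{"delta_pos":[0,0,-0.035],"angular":[0,0,0]},{"delta_pos":[0,0,-0.035],"angular":[0,0,0]},{"delta_pos":[0,0,-0.03],"angular":[0,0,0]},{"delta_pos":[0,0,-0.02],"angular":[0,0,0]},{"delta_pos":[0,0,0],"angular":[0,0,0]}]'; python3 to.py 0.5335 0.2606 0.22 18.4
```

```text
time: 4.2
ee_pos: [0.4394, -0.241, 0.2515]
eef_rot: [0.987, 0.16, -0.004, -0.003]
force: [-0.6, -1.6, -4.8]
opening: 0.385
t 4.2 tcp [ 0.4394 -0.241   0.2515] toolx yaw 18.42 tool delta mm [ 248.  -445.9   32.9] F [-0.6 -1.6 -4.8] op 0.385 tilt-fix rotvec deg [-0.4   0.41  0.01]
```

```bash
python3 -m jog '[{"delta_pos":[0.015,-0.025,0],"angular":[-0.4,0.4,0]},{"delta_pos":[0.02,-0.036,0],"angular":[0,0,0]},{"delta_pos":[0.02,-0.036,0],"angular":[0,0,0]},{"delta_pos":[0.02,-0.036,0],"angular":[0,0,0]},{"delta_pos":[0.02,-0.036,0],"angular":[0,0,0]},{"delta_pos":[0.02,-0.036,0],"angular":[0,0,0]},{"delta_pos":[0.02,-0.036,0],"angular":[0,0,0]},{"delta_pos":[0.02,-0.036,0],"angular":[0,0,0]},{"delta_pos":[0.02,-0.036,0],"angular":[0,0,0]},{"delta_pos":[0.02,-0.036,0],"angular":[0,0,0]},{"delta_pos":[0.018,-0.036,0],"angular":[0,0,0]},{"delta_pos":[0.015,-0.02,0],"angular":[0,0,0]}]'; python3 to.py 0.5335 0.2606 0.16 18.4
```

```text
time: 5.7
ee_pos: [0.5211, 0.225, 0.2307]
eef_rot: [0.987, 0.157, -0.015, -0.001]
force: [0.8, -1.2, -5.1]
opening: 0.382
t 5.7 tcp [0.5211 0.225  0.2307] toolx yaw 18.08 tool delta mm [ 24.9 -29.5  70.2] F [ 0.8 -1.2 -5.1] op 0.382 tilt-fix rotvec deg [-0.44  1.69 -0.32]
```

```bash
python3 -m jog '[{"delta_pos":[0.013,-0.015,0.02],"angular":[-0.4,1.7,0]},{"delta_pos":[0.011,-0.013,0.03],"angular":[0,0,0]},{"delta_pos":[0,0,0.015],"angular":[0,0,0]},{"delta_pos":[0,0,0],"angular":[0,0,0]}]'; python3 to.py 0.5335 0.2606 0.12 18.4;  python3 - <<'E'
from h import *
o=grab('c')
c=np.hstack([cv2.resize(o["side"][0][200:330,90:230],None,fx=2.8,fy=2.8),cv2.resize(o["top"][0][110:240,100:240],None,fx=2.8,fy=2.8)])
cv2.imwrite("pics/c2.png",c[:,:,::-1])
E
```

```text
time: 6.2
ee_pos: [0.5316, 0.261, 0.1571]
eef_rot: [0.987, 0.159, -0.004, 0.001]
force: [-0.7, -1.9, -4.1]
opening: 0.383
t 6.2 tcp [0.5316 0.261  0.1571] toolx yaw 18.33 tool delta mm [ 2.  1. 37.] F [-0.7 -1.9 -4.1] op 0.383 tilt-fix rotvec deg [-0.02  0.5  -0.07]
```

View pics/c2.png

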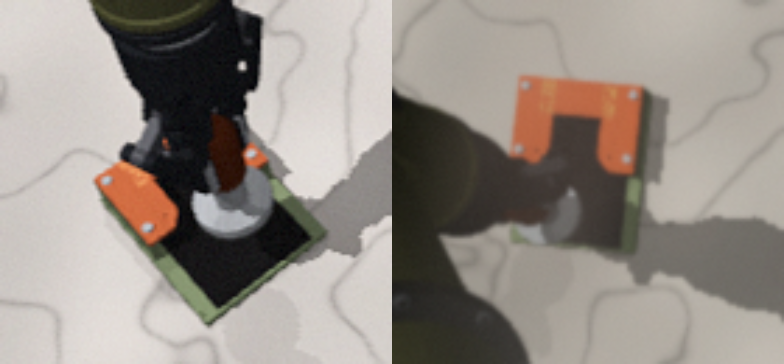

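The tamper hangs upright over the front of the deck: foot at side crop (230,205), copper plate behind it. Next I'll measure where the foot really is.

```bash
cat > foot.py <<'E'
import sys
from keeper import *
tag=sys.argv[1];z0=float(sys.argv[2])  # underside height
S=np.array([.6092,.2542]);a=np.radians(-4.83);ex=np.array([np.cos(a),np.sin(a)]);ey=np.array([-ex[1],ex[0]])
for n in("side","top"):
    d=np.load(f"{tag}_{n}.npz");P=cloud(n,d["d"]);hsv=cv2.cvtColor(d["p"],cv2.COLOR_RGB2HSV)
    X=np.stack([(P[...,:2]-S)@ex,(P[...,:2]-S)@ey,P[...,2]],-1)
    b=(d["d"]>0)&(abs(X[...,1])<.09)&(X[...,0]>-.16)&(X[...,0]<.04)
    f=b&(X[...,2]>z0+.002)&(X[...,2]<z0+.014)&(hsv[...,1]<60)&(hsv[...,2]>70)
    h=b&(X[...,2]>z0+.03)&((hsv[...,0]<12)|(hsv[...,0]>170))&(hsv[...,1]>120)&(hsv[...,2]<130)
    for k,m in(("foot",f),("handle",h)):
        nn,lab,st,ce=cv2.connectedComponentsWithStats(m.astype(np.uint8))
        if nn<2: continue
        Q=X[lab==1+st[1:,4].argmax()]
        if len(Q)>8: print(n,k,len(Q),"x",np.percentile(Q[:,0],[1,99]).round(4),"y",np.percentile(Q[:,1],[1,99]).round(4),"z",np.percentile(Q[:,2],[1,99]).round(4))
        if k=="foot" and len(Q)>20:
            q=Q[:,:2];  # boundary circle LSQ on hull
            H=cv2.convexHull((q*1000).astype(np.float32));print("   circle mm",cv2.minEnclosingCircle(H))
E
python3 foot.py c 0.082
```

```text
side foot 390 x [-0.1075 -0.0609] y [-0.0277  0.0276] z [0.0849 0.0951]
   circle mm ((-79.77960205078125, -0.7657949924468994), 29.504405975341797)
side handle 248 x [-0.096  -0.0741] y [-0.0186  0.0089] z [0.1276 0.1835]
top foot 216 x [-0.1076 -0.0606] y [-0.0288  0.021 ] z [0.0849 0.0955]
   circle mm ((-79.53040313720703, -1.2286406755447388), 28.863454818725586)
```

```bash
python3 -m jog '[{"delta_pos":[0.002,0,0.025],"angular":[0,0.5,0]},{"delta_pos":[0,0,0.025],"angular":[0,0,0]},{"delta_pos":[0,0,0.013],"angular":[0,0,0]},{"delta_pos":[0,0,0],"angular":[0,0,0]}]'; python3 to.py 0.5335 0.2606 0.088 18.4
```

```text
time: 6.8
ee_pos: [0.5379, 0.2608, 0.0994]
eef_rot: [0.988, 0.157, 0.006, -0.001]
force: [0.3, -0.2, -4.4]
opening: 0.382
t 6.8 tcp [0.5379 0.2608 0.0994] toolx yaw 18.06 tool delta mm [-4.4 -1.2 11.3] F [ 0.3 -0.2 -4.4] op 0.382 tilt-fix rotvec deg [-0.04 -0.69 -0.34]
```

```bash
python3 -m jog '[{"delta_pos":[-0.003,-0.001,0.006],"angular":[0,-0.7,0]},{"delta_pos":[0,0,0.006],"angular":[0,0,0]},{"delta_pos":[0,0,0],"angular":[0,0,0]}]'; python3 to.py 0.6092 0.2552 0.0865 18.4; python3 -c "
from h import *
o=grab('d')
c=np.hstack([cv2.resize(o['side'][0][200:330,90:230],None,fx=2.8,fy=2.8),cv2.resize(o['top'][0][110:240,100:240],None,fx=2.8,fy=2.8)])
cv2.imwrite('pics/d2.png',c[:,:,::-1])
"; python3 foot.py d 0.013
```

```text
time: 7.18
ee_pos: [0.5358, 0.2613, 0.0889]
eef_rot: [0.988, 0.157, 0.001, -0.001]
force: [-0.1, -0.6, -4.6]
opening: 0.384
t 7.17 tcp [0.5358 0.2613 0.0889] toolx yaw 18.02 tool delta mm [67.9 28.5  2.5] F [-0.1 -0.6 -4.6] op 0.384 tilt-fix rotvec deg [-0.07 -0.15 -0.38]
side foot 332 x [-0.1023 -0.0572] y [-0.0267  0.0284] z [0.016  0.0269]
   circle mm ((-75.40512084960938, 0.3180818557739258), 29.174915313720703)
side handle 205 x [-0.0921 -0.0705] y [-0.0176  0.0098] z [0.06   0.1161]
top foot 175 x [-0.1031 -0.0593] y [-0.0281  0.022 ] z [0.016  0.0268]
   circle mm ((-76.284423828125, -0.5970964431762695), 29.048742294311523)
```

View pics/d2.png

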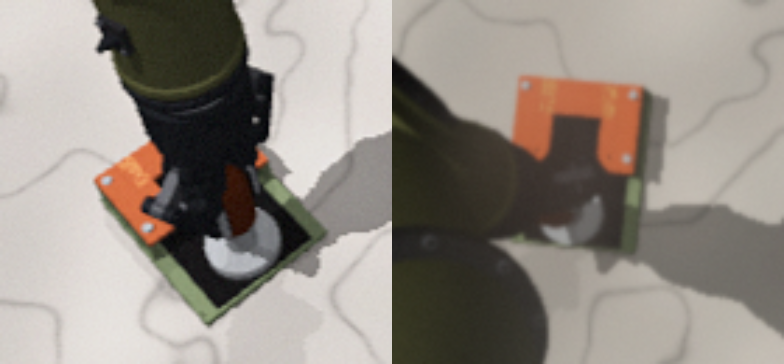

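The foot is over the deck at keeper x=-76, y≈0, about 6 mm up. I'll set it down lightly, then slide.

```bash
python3 -m jog '[{"delta_pos":[0,0,0.003],"angular":[0,0,0]},{"delta_pos":[0,0,0.002],"angular":[0,0,0]},{"delta_pos":[0,0,0],"angular":[0,0,0]}]'; python3 to.py 0.6092 0.2552 0.084 18.4
```

```text
time: 7.65
ee_pos: [0.5361, 0.2616, 0.0842]
eef_rot: [0.988, 0.157, 0.002, -0.001]
force: [-0.5, -0.5, -5.0]
opening: 0.382
t 7.65 tcp [0.5361 0.2616 0.0842] toolx yaw 18.03 tool delta mm [67.5 28.7  0.4] F [-0.5 -0.5 -5. ] op 0.382 tilt-fix rotvec deg [-0.09 -0.21 -0.37]
```

```bash
python3 -m jog '[{"delta_pos":[0,0,0.001],"angular":[0,-0.2,0]},{"delta_pos":[0.009,0.004,0],"angular":[0,0,0]},{"delta_pos":[0.009,0.004,0],"angular":[0,0,0]},{"delta_pos":[0.009,0.004,0],"angular":[0,0,0]},{"delta_pos":[0,0,0],"angular":[0,0,0]}]'; python3 to.py 0.6092 0.2552 0.084 18.4
```

```text
time: 8.28
ee_pos: [0.5687, 0.258, 0.0832]
eef_rot: [0.988, 0.156, 0.0, -0.001]
force: [-1.0, 0.2, -4.7]
opening: 0.386
t 8.28 tcp [0.5687 0.258  0.0832] toolx yaw 17.97 tool delta mm [37.6 15.2 -0.8] F [-1.   0.2 -4.7] op 0.386 tilt-fix rotvec deg [-0.07 -0.05 -0.43]
```

```bash
python3 -m jog '[{"delta_pos":[0.009,0.0037,0],"angular":[0,0,0]},{"delta_pos":[0.009,0.0037,0],"angular":[0,0,0]},{"delta_pos":[0.009,0.0037,0],"angular":[0,0,0]},{"delta_pos":[0,0,0],"angular":[0,0,0]}]'; python3 to.py 0.6092 0.2552 0.083 18.4
```

```text
time: 8.78
ee_pos: [0.6001, 0.2555, 0.083]
eef_rot: [0.988, 0.156, 0.0, -0.001]
force: [0.3, -0.9, -4.0]
opening: 0.38
t 8.78 tcp [0.6001 0.2555 0.083 ] toolx yaw 17.96 tool delta mm [8.6 3.1 0. ] F [ 0.3 -0.9 -4. ] op 0.38 tilt-fix rotvec deg [-0.07 -0.05 -0.44]
```

```bash
python3 -m jog '[{"delta_pos":[0.005,0.002,0],"angular":[0,0,0]},{"delta_pos":[0.002,0.001,0],"angular":[0,0,0]},{"delta_pos":[0,0,0],"angular":[0,0,0]}]'; python3 to.py 0.6092 0.2552 0.083 18.4; python3 -c "
from h import *
o=grab('e')
c=np.hstack([cv2.resize(o['side'][0][200:330,90:230],None,fx=2.8,fy=2.8),cv2.resize(o['top'][0][110:240,100:240],None,fx=2.8,fy=2.8)])
cv2.imwrite('pics/e2.png',c[:,:,::-1])
"; python3 foot.py e 0.008
```

```text
time: 9.15
ee_pos: [0.6074, 0.255, 0.083]
eef_rot: [0.988, 0.156, -0.0, -0.001]
force: [-1.1, -0.6, -2.6]
opening: 0.384
t 9.15 tcp [0.6074 0.255  0.083 ] toolx yaw 18.01 tool delta mm [1.8 0.4 0. ] F [-1.1 -0.6 -2.6] op 0.384 tilt-fix rotvec deg [-0.08  0.   -0.39]
side foot 245 x [-0.0319  0.0139] y [-0.0237  0.021 ] z [0.0108 0.0218]
   circle mm ((-6.530755043029785, -1.4943684339523315), 29.081462860107422)
side handle 212 x [-0.02    0.0042] y [-0.018  0.009] z [0.0511 0.1091]
top foot 107 x [-0.0314  0.0111] y [-0.0173  0.0185] z [0.0141 0.0218]
   circle mm ((-7.793648719787598, -1.5317635536193848), 24.7770938873291)
```

View pics/e2.png

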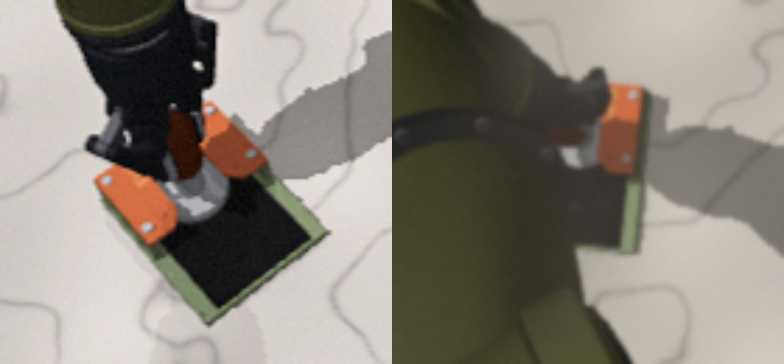

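The foot is under the plate with the neck in the slot (side crop (195,190)). Its back edge is at x=-32 mm, so the centre is at about -3 mm. I'll nudge it in and lower it until it touches.

```bash
python3 -m jog '[{"delta_pos":[0.0018,0.0006,0],"angular":[0,0,0]},{"delta_pos":[0,0,0.0015],"angular":[0,0,0]},{"delta_pos":[0,0,0.001],"angular":[0,0,0]},{"delta_pos":[0,0,0],"angular":[0,0,0]}]'; python3 to.py 0.6092 0.2552 0.081 18.4
```

```text
time: 9.75
ee_pos: [0.6093, 0.2552, 0.0831]
eef_rot: [0.988, 0.157, 0.001, -0.001]
force: [0.3, 0.5, -2.7]
opening: 0.386
t 9.75 tcp [0.6093 0.2552 0.0831] toolx yaw 18.01 tool delta mm [-0.1 -0.   2.1] F [ 0.3  0.5 -2.7] op 0.386 tilt-fix rotvec deg [-0.05 -0.1  -0.39]
```

```bash
python3 -m jog '[{"delta_pos":[0,0,0.003],"angular":[0,0,0]},{"delta_pos":[0,0,0],"angular":[0,0,0]}]'; python3 to.py 0.6092 0.2552 0.081 18.4
```

```text
time: 10.0
ee_pos: [0.6101, 0.2554, 0.0834]
eef_rot: [0.988, 0.156, 0.002, -0.001]
force: [0.5, 0.4, -5.1]
opening: 0.382
t 10.0 tcp [0.6101 0.2554 0.0834] toolx yaw 17.99 tool delta mm [-0.9 -0.1  2.4] F [ 0.5  0.4 -5.1] op 0.382 tilt-fix rotvec deg [-0.02 -0.27 -0.41]
```

```bash
python3 -m jog '[{"delta_pos":[0,0,0.005],"angular":[0,0,0]}]'; python3 to.py 0.6092 0.2552 0.081 18.4
```

```text
time: 10.12
ee_pos: [0.6111, 0.2555, 0.0825]
eef_rot: [0.988, 0.156, 0.004, -0.0]
force: [-14.5, -12.4, 57.5]
opening: 0.381
t 10.12 tcp [0.6111 0.2555 0.0825] toolx yaw 17.94 tool delta mm [-1.9 -0.3  1.5] F [-14.5 -12.4  57.5] op 0.381 tilt-fix rotvec deg [ 0.04 -0.45 -0.46]
```

It is firmly on the deck, with +57 N vertical. I'll ease off, then release.

```bash
python3 -m jog '[{"delta_pos":[-0.001,0,-0.001],"angular":[0,-0.4,0]},{"delta_pos":[0,0,0],"angular":[0,0,0]}]'; python3 to.py 0.6092 0.2552 0.083 18.4
```

```text
time: 10.38
ee_pos: [0.6106, 0.2552, 0.0838]
eef_rot: [0.988, 0.156, 0.001, 0.0]
force: [0.0, -0.1, -3.9]
opening: 0.381
t 10.38 tcp [0.6106 0.2552 0.0838] toolx yaw 17.93 tool delta mm [-1.3 -0.5  0.8] F [ 0.  -0.1 -3.9] op 0.381 tilt-fix rotvec deg [ 0.04 -0.14 -0.47]
```

```bash
python3 -m jog '[{"delta_pos":[0,0,0],"angular":[0,0,0]},{"delta_pos":[0,0,0],"angular":[0,0,0]},{"delta_pos":[0,0,0],"angular":[0,0,0]},{"delta_pos":[0,0,0],"angular":[0,0,0]},{"delta_pos":[0,0,0],"angular":[0,0,0]},{"delta_pos":[0,0,0],"angular":[0,0,0]}]' 1; python3 -m jog '[{"delta_pos":[0,0,-0.02],"angular":[0,0,0]},{"delta_pos":[0,0,-0.03],"angular":[0,0,0]},{"delta_pos":[0,0,-0.03],"angular":[0,0,0]},{"delta_pos":[0,0,-0.03],"angular":[0,0,0]},{"delta_pos":[-0.02,0.04,-0.03],"angular":[0,0,0]},{"delta_pos":[-0.02,-0.05,0],"angular":[0,0,0]},{"delta_pos":[-0.02,-0.05,0],"angular":[0,0,0]},{"delta_pos":[0,-0.05,0],"angular":[0,0,0]},{"delta_pos":[0,-0.05,0],"angular":[0,0,0]},{"delta_pos":[0,0,0],"angular":[0,0,0]}]'; python3 -c "
from h import *
o=grab('f')
c=np.hstack([cv2.resize(o['side'][0][200:330,90:230],None,fx=2.8,fy=2.8),cv2.resize(o['top'][0][110:240,100:240],None,fx=2.8,fy=2.8)])
cv2.imwrite('pics/f2.png',c[:,:,::-1])
for n,b in(('side',{'black':(182,224,284,314),'shaker':(132,184,250,285)}),('top',{'black':(198,222,286,312),'shaker':(128,168,304,340)})):
  P=cloud(n,o[n][1])
  for k,(r0,r1,c0,c1) in b.items():
    Q=P[r0:r1,c0:c1].reshape(-1,3);Q=Q[(Q[:,2]>.09)&(Q[:,2]<.12)]
    if len(Q): print(n,k,(Q.min(0)+Q.max(0))/2)
"; python3 foot.py f 0.008
```

```text
time: 11.12
ee_pos: [0.6112, 0.2559, 0.0829]
eef_rot: [0.988, 0.156, 0.001, -0.0]
force: [0.1, -0.0, 0.4]
opening: 0.997
time: 12.38
ee_pos: [0.504, 0.3902, 0.2279]
eef_rot: [0.988, 0.153, 0.003, -0.001]
force: [0.3, 0.1, -0.1]
opening: 1.001
side black [ 0.47338564 -0.07764935  0.09673875]
side shaker [ 0.62898507 -0.13543763  0.09960124]
top black [ 0.47413658 -0.0785626   0.0969449 ]
top shaker [ 0.62742935 -0.13536061  0.09934335]
side foot 241 x [-0.0288  0.0197] y [-0.0236  0.0196] z [0.0105 0.0212]
   circle mm ((-2.7203996181488037, 0.45613378286361694), 27.05858039855957)
side handle 331 x [-0.0171  0.0079] y [-0.0135  0.017 ] z [0.0496 0.1096]
top foot 124 x [-0.0287  0.0134] y [-0.0156  0.0245] z [0.0137 0.0215]
   circle mm ((-6.727631092071533, 1.8619179725646973), 24.067066192626953)
```

View pics/f2.png

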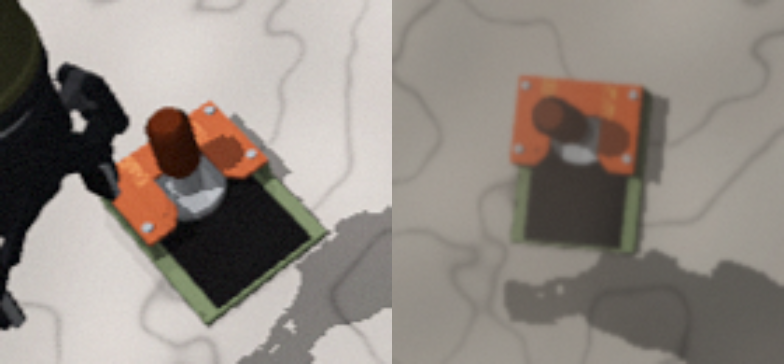

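View pics/f_side.png

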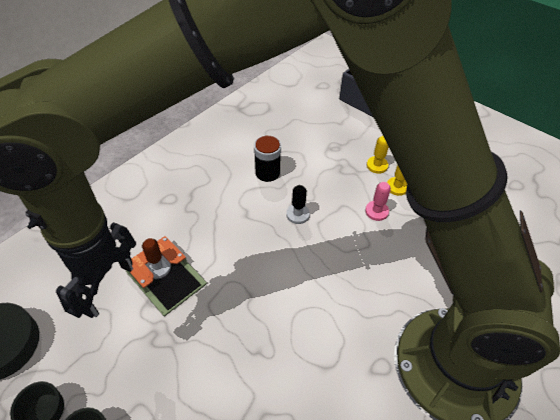

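The tamper stands free and upright, neck at the slot's closed end. Its back foot edge is at x=-28.8 mm, so the centre is at about 0, and its top is at 0.108–0.110 m. The gripper is well clear, and the bystanders haven't moved.

```bash
python3 -c "
from h import *
print(status.get_state()['force'],np.abs(status.get_state()['joint_vel']).max());print(ctrl.sign_off())"
```

```text
[-0.08519753 -0.77849221 -0.44433032] 0.032849170736632426
the job is handed in; nothing more can be done
None
```

I put the walnut tamper away in the keeper and handed the job in at about 12.5 s of the 32 s allowed. I gripped it by the handle, carried it above the other items, lowered it in front of the copper plate, slid it in until it was home, pressed it onto the deck and let go.

**Last checks:**
- **Position:** its centre is about 0 mm from fully home along the slot, judged from the back edge of the foot. It is within about 2 mm of the middle, standing on the deck and looking upright in both views.
- **Bystanders:** the black tamper and the shaker are within about 2 mm of where they started.
- **Robot:** the gripper is open and well clear, with the wrist force near zero.

**Checks that disagreed:**
- **Circle fits:** on the partly hidden foot, these put the centre at -3 mm (side camera) and -7 mm (top camera). I trusted the back edge instead, but both values are still within the tolerance.
- **Press onto the deck:** the wrist force briefly reached about 60 N, under the 120 N limit. It went through the held tamper, not the arm or the gripper's body. Several smaller downward moves before it had not clearly shown contact.

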